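# Turn the sideboard row round

## Task

Move the four things standing in a row on the dark tray's coasters over to the pockets of the light wooden rack, one to a pocket, in the reverse order: what stands at one end of the tray must end up at the opposite end of the rack, and the two middle ones change places likewise (left becomes right). Keep each one upright, set it down on the pocket floor rather than dropping it, and let go of everything.

Things in the scene. Friction and masses are not known exactly. Their poses are not given: they have to be found in the camera images.
- bottle: Empty short rum bottle of amber glass with a cork, loose, standing. Body 56 mm across up to 62 mm height, shoulder up to 86 mm, then a straight round neck 26 mm across from 86 to 122 mm (a thin look-only collar of 29 mm at its foot), cork of 25 mm up to 130 mm. About 0.25 kg. Best gripped by the neck, at about 108 mm height. Origin: centre of its underside; z up along its axis. It starts in the row, on a coaster.
- jar: Small white ceramic jar with a round steel screw lid, loose, standing. Body 58 mm across from 10 to 52 mm height, foot 50 mm across, lid 53 mm across from 57 to 73 mm (top). About 0.28 kg. Grip the body at about 40 mm height. The lid stays on. Origin: centre of its underside; z up along its axis. It starts in the row, on a coaster.
- tumbler: Blue glass tumbler, loose, standing mouth up: 85 mm high, 56 mm across at the foot and 60 mm at the rim, wall 3 mm. About 0.20 kg. Can be gripped round the outside at about 60 mm height. (Its twin stands outside the row at the back of the sideboard and is not part of the job.) Origin: centre of its underside; z up along its axis. It starts in the row, on a coaster.
- nightlight: White plastic night light, loose, standing: a drum 54 mm across, straight up to 52 mm height, with a small warm-white dome (top at 72 mm) and a little black toggle switch (to 67 mm) on its top. About 0.12 kg. Grip the drum at about 38 mm height. Origin: centre of its underside; z up along its axis. It starts in the row, on a coaster.
- coaster_bottle: The square cork coaster, 82 x 82 x 4 mm, on which the bottle stands at the start (all four coasters look alike; they are stuck to the tray and do not move). Origin: centre of its underside, which is 8 mm above the sideboard top; its top is 12 mm above it.
- coaster_jar: The square cork coaster, 82 x 82 x 4 mm, on which the ceramic jar stands at the start (all four coasters look alike; they are stuck to the tray and do not move). Origin: centre of its underside, which is 8 mm above the sideboard top; its top is 12 mm above it.
- coaster_tumbler: The square cork coaster, 82 x 82 x 4 mm, on which the blue tumbler stands at the start (all four coasters look alike; they are stuck to the tray and do not move). Origin: centre of its underside, which is 8 mm above the sideboard top; its top is 12 mm above it.
- coaster_nightlight: The square cork coaster, 82 x 82 x 4 mm, on which the night light stands at the start (all four coasters look alike; they are stuck to the tray and do not move). Origin: centre of its underside, which is 8 mm above the sideboard top; its top is 12 mm above it.
- tray: Dark wooden tray, fixed, 100 x 384 mm, floor 8 mm thick, rim 14 mm high and 6 mm thick. It holds a row of four coasters along its y axis, centred at y = -138, -46, +46 and +138 mm. Origin: centre of its underside; y along its length (to the robot's left at yaw 0), x across it.
- rack: Light wooden rack, fixed, 92 x 350 mm, with a row of four open square pockets along its y axis, centred at y = -129, -43, +43 and +129 mm (x = 0). Each pocket is 80 x 80 mm inside, its floor is 8 mm above the sideboard top, its walls are 6 mm thick and reach 20 mm above the sideboard top. All pockets are empty at the start. Origin: centre of its underside; y along its length (to the robot's left at yaw 0), x across it.
Not all that is in view belongs to the job. There is more than one size of the bottle; the job needs the middle-sized.

How it is judged:
By the outcome, as a careful person would: the job done as asked, in the order asked, and still so for the second after the job is handed in, with the robot touching nothing.
It also fails if it takes over 112 s, if anything falls off the work surface, if the arm or the gripper's body presses on something with over 40 N, if the wrist force passes 120 N, or if a joint passes its speed limit or range.

## Robot

A 7-joint arm with a two-finger parallel gripper is mounted at the origin on the work surface. World frame = base frame: x ahead of the robot, y to its left, z up, the work surface at z = 0. Lengths are in mm, angles in rad, forces in N, time in s.
With the tool pointing down it reaches from about 425 to 825 mm from the base axis. Payload 3.6 kg.
Tool frame: the origin (TCP) lies between the finger pads; the fingertips stand 22 mm ahead of it and the grasp point (between the pads) lies 3 mm ahead of it (robot.tips_ahead is the distance from the TCP to the fingertips, in mm); z points along the fingers, y is the direction in which the jaws open and shut (so a half turn about z gives the same grasp; the last joint's range is limited). The gripper opens to 93 mm and grips with 3 to 60 N. Pads are 15 mm wide; open, the fingers measure 128 mm over their backs; the gripper's body (75 mm by 188 mm) begins 65 mm behind the grasp point.
Start: joints at [1.236, 0.615, -0.013, 1.423, 0.008, 1.103, -0.04], TCP at [197.557, -619.219, 213.74] pointing down, gripper open.
Joint ranges: [-3.12, 3.12], [-0.3, 2.06], [-1.34, 1.32], [0.26, 2.42], [-1.36, 4.5], [0.01, 1.98], [-2.84, 2.84]. Speed limits (rad/s): [2.79, 2.79, 3.14, 3.14, 3.14, 3.14, 3.14].

## Interface

Orientations are given as a 3x3 rotation matrix whose columns are the frame's x, y, z axes.
In Python, from station import robot gives the robot as it stands.
- The arm moves only by the shell command python3 -m jog 'ROWS' [FORCE]. ROWS is JSON, a list of rows, each an object with "claw": the closure, from 0 (fully open) to 1 (shut); "slide": the shift along the tool's x, y, z each as a share of 0.04 m, from -1 to 1, a list of three; "turn": the turn, a rotation vector about the tool's x, y, z each as a share of pi rad, from -1 to 1, a list of three. In form: [{"claw": claw, "slide": [dx, dy, dz], "turn": [ax, ay, az]}, ...]. A call has exactly 5 rows; each row shifts and turns the commanded pose from where the row before left it, along the tool's axes as they then stand; what a row does not reach is not made up. A row lasts 1/8 s, in which the tool goes at most 62.5 mm and 10.7 degrees, less where a joint would pass 70% of its speed; a pose out of reach is approached as far as the arm can. A call with a number of a shift or a turn outside -1 to 1 is refused whole. A call with a gripper value outside its range is refused whole. The fingers move at their own pace and stop on an object; FORCE is the grip in N (left out, the last holds). Time passes only in rows, so rows that do not move let the fingers close, or fill a call up. It gives the time, the measured TCP pose, the force and the opening at its end, in the units of the state.
- robot.sense(): the state, without advancing time (a new reading comes with each control period).
- robot.get_image(name): name is "scene" or "side" or "wrist"; returns the picture (480x640x3 uint8, blue, green, red); there is no depth.
- robot.camera_info(name): a dict with "K" (3x3 intrinsics, pixels), "rvec" (rotation vector, rad) and "tvec" (3), from world to camera coordinates, as OpenCV has them. Camera axes: x right, y down, z forward; pixel columns grow to the right and rows downward; lengths in mm; the calibration is good to about 2 mm. The wrist camera is an equidistant fisheye: a pixel r from the principal point sees the ray r / f radians off the axis. A picture is of the moment at which its call begins: read the wrist's pose just before it. camera_info takes no time and is no camera call; for the wrist camera it gives the pose at the moment of the call.
- robot.finish_job(): hands the job in, once; it reports no verdict.
Trained networks look in the newest picture that a camera, given by its name, has taken for a name from the list of things; names that differ only in an ending like _2 or _b are one class to them, and where a whole thing is asked for, a point or a joint stands for the part that bears it (a point fixed in the world has none). Each returns a list of dicts, best first, with "confidence" (0 to 1); they miss things now and then, are a little off and sometimes report something else, mostly with a low value. They report only what shows in the picture. A call takes as long as a camera call. They do not tell look-alikes from the thing itself.
- robot.silhouettes(camera, target): "region" (480x640 bool, what is visible of it) and "pixel" ([column, row] in pixels, amid what is visible of it).
- robot.mark_of(camera, target): "pixel" ([column, row] in pixels: a listed point, or the origin of a listed thing).
The state is a dict: "clock": time; "q": joint angles; "joint_velocities": joint speeds; "joint_torque": joint torques, N m; "tcp_pos": TCP position; "orientation": TCP orientation; "contact_force": force on the tool from outside, world axes, zero at the start; "wrist_torque": the same for the moment, N m; "width": finger opening in mm.
Only numpy, scipy, OpenCV 4.12 (cv2) and the standard library are available. Lean on these libraries where they do the work, as an engineer would, in place of code of your own. Each camera call takes 0.05 s, during which the arm holds its last target.

## Working session

There is one attempt and no reset: what is moved stays moved. The work goes in short steps, Python scripts to look and compute and a shell command to move; the robot and the scene stay as the last step left them, time stands still between calls to the robot, and variables do not carry over. Pictures are saved under pics/ and viewed, and the job is handed in when it is done.

```bash
ls; mkdir -p pics; python3 - <<'E'
from station import robot
import cv2
s=robot.sense()
print(s['clock'],s['tcp_pos'],s['orientation'],s['width'])
for n in ['scene','side','wrist']:
    cv2.imwrite(f'pics/{n}0.png',robot.get_image(n)); print(n,robot.camera_info(n))
E
```

```text
pics
0.0 [ 197.32770222 -618.48761457  212.60458964] [[ 9.52658199e-01  3.04042274e-01 -8.06642672e-04]
 [ 3.04043341e-01 -9.52655205e-01  2.38883487e-03]
 [-4.21455529e-05 -2.52099746e-03 -9.99996821e-01]] 92.84548461802066
scene {'K': array([[439.07738099,   0.        , 314.15814184],
       [  0.        , 439.07738099, 238.14843832],
       [  0.        ,   0.        ,   1.        ]]), 'rvec': array([ 2.26383212,  1.32924249, -0.36506804]), 'tvec': array([-274.44323944, -342.23414627, 1027.12373761])}
side {'K': array([[584.36093364,   0.        , 321.33659568],
       [  0.        , 584.36093364, 242.32213338],
       [  0.        ,   0.        ,   1.        ]]), 'rvec': array([ 0.44345164, -2.80181887,  1.04295781]), 'tvec': array([495.850248  , 147.51445858, 858.42044364])}
wrist {'K': array([[371.64829954,   0.        , 325.99839512],
       [  0.        , 371.64829954, 240.70276121],
       [  0.        ,   0.        ,   1.        ]]), 'rvec': array([-2.33545571,  1.70409937,  0.25708199]), 'tvec': array([-647.06038046,  -34.80415898,  391.56924554])}
```

View pics/scene0.png

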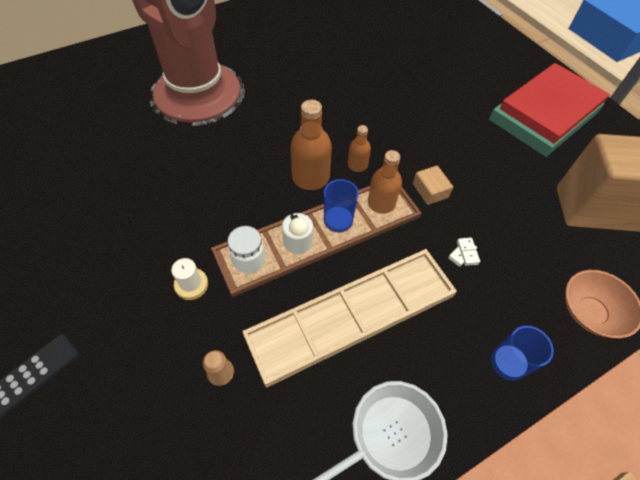

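View pics/side0.png

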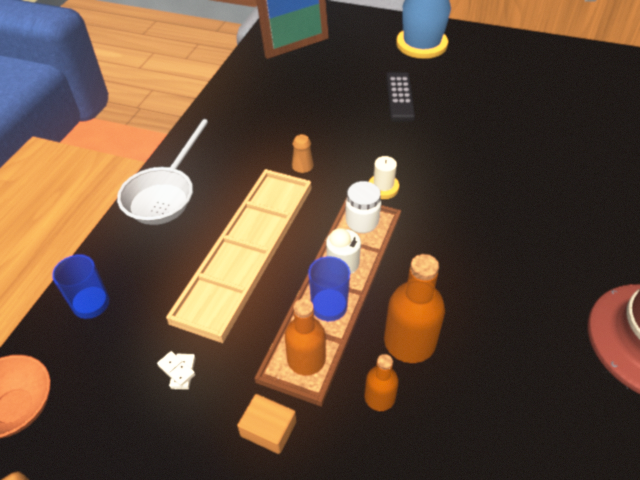

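View pics/wrist0.png

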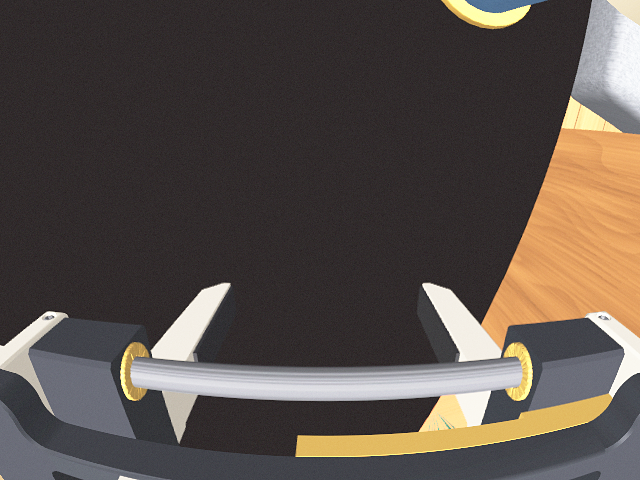

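The scene view shows the tray row: jar (247,250), night light (298,232), tumbler (340,206) and bottle (386,182). The rack is below it, around (350,315). Look-alikes are the large bottle (311,145), the small bottle (360,150) and the twin tumbler (522,352).

```bash
cat > h.py <<'E'
from station import robot
import numpy as np, cv2
from scipy.optimize import least_squares
def cam(n):
    c=robot.camera_info(n); R=cv2.Rodrigues(np.array(c['rvec'],float))[0]; return np.array(c['K']),R,np.array(c['tvec'],float).ravel()
def onplane(n,px,z):
    K,R,t=cam(n); d=R.T@np.linalg.solve(K,[px[0],px[1],1]); o=-R.T@t; return (o+d*(z-o[2])/d[2])[:2]
def proj(n,P):
    K,R,t=cam(n); p=(np.atleast_2d(P)@R.T+t)@K.T; return p[:,:2]/p[:,2:]
E
python3 - <<'E'
from h import *
Z=dict(bottle=12,jar=12,tumbler=12,nightlight=12,coaster_bottle=8,tray=0,rack=0)
for n in ['scene','side']:
    robot.get_image(n)
    for k,z in Z.items():
        for r in robot.mark_of(n,k)[:4]:
            print(n,k,np.round(r['pixel'],1),round(r['confidence'],2),onplane(n,r['pixel'],z).round(1))
for n,rk,tr in [('scene',[(244,337),(431,254),(456,291),(265,379)],[(213,250),(405,181),(420,212),(234,289)]),
             ('side',[(267,172),(311,183),(222,337),(170,319)],[(401,209),(320,402),(258,379)])]:
    print(n,[onplane(n,p,20).round(0) for p in rk],[onplane(n,p,14).round(0) for p in tr])
print(robot.sense()['clock'])
E
```

```text
scene bottle [380.5 203.4] 0.9 [484.1 188.9]
scene bottle [308.8 177. ] 0.84 [360.1  99.6]
scene bottle [358.8 165.9] 0.69 [383.4 203.4]
scene jar [247.5 259.3] 0.97 [472.9 -87.1]
scene tumbler [336.7 218.9] 0.72 [474.5  96.1]
scene nightlight [297.3 238.6] 0.83 [477.3  10.5]
scene coaster_bottle [382.7 206.4] 0.6 [489.9 190.7]
scene tray [318.3 230.8] 0.72 [474.4  56.6]
scene rack [352.1 315.4] 0.77 [648.9  22.3]
scene rack [382.3 206.2] 0.32 [484.8 194.7]
side bottle [305.  357.4] 0.88 [484.3 189. ]
side bottle [382.8 397.1] 0.72 [363.6 214.1]
side bottle [408.2 339.4] 0.59 [350.8 114.8]
side tumbler [329.9 304. ] 0.6 [478.4  90. ]
side nightlight [342.6 260.2] 0.65 [485.    1.4]
side coaster_bottle [303.4 357.7] 0.58 [487.2 188.1]
side rack [249.9 249.6] 0.68 [642.7  17.5]
scene [array([ 603., -152.]), array([625., 201.]), array([703., 193.]), array([ 678., -152.])] [array([ 427., -133.]), array([463., 262.]), array([538., 242.]), array([ 515., -132.])]
side [array([ 677., -151.]), array([ 590., -148.]), array([608., 199.]), array([695., 194.])] [array([ 421., -139.]), array([442., 248.]), array([535., 242.])]
0.95
```

```bash
python3 - <<'E'
import cv2
a=cv2.imread('pics/scene0.png')[80:400,190:480]
cv2.imwrite('pics/c1.png',cv2.resize(a,None,fx=1.85,fy=1.85,interpolation=2)[:600])
a=cv2.imread('pics/side0.png')[150:430,150:460]
cv2.imwrite('pics/c2.png',cv2.resize(a,None,fx=2.1,fy=2.1,interpolation=2)[:600])
E
```

```text
(no output)
```

View pics/c1.png

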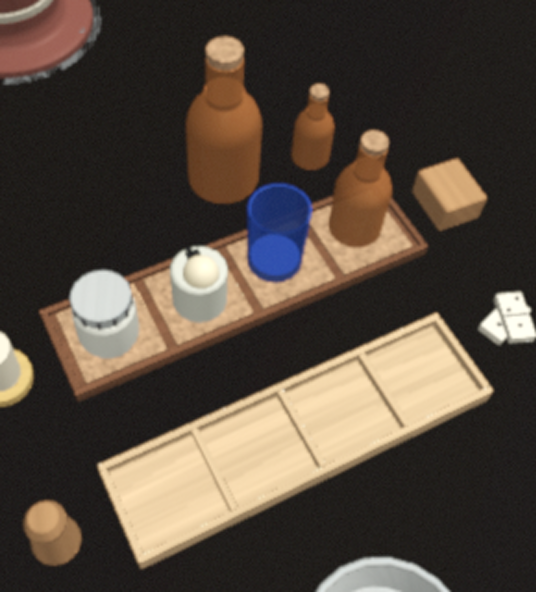

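View pics/c2.png

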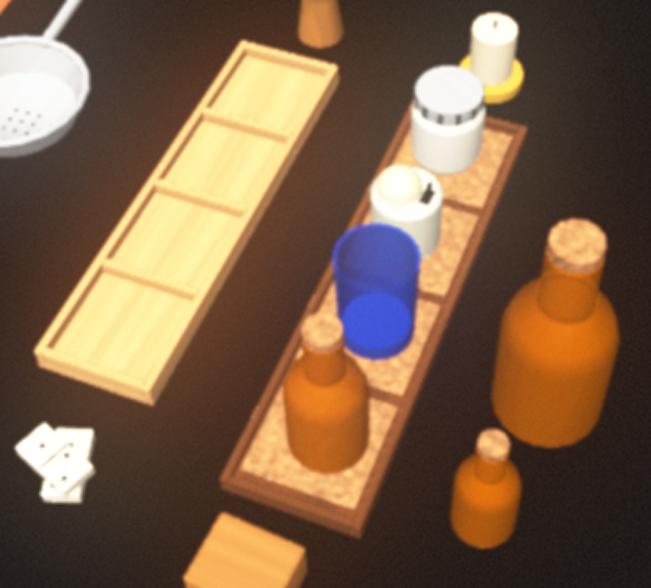

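```bash
cat >> h.py <<'E'
th=np.linspace(0,2*np.pi,72,endpoint=False); D=np.c_[np.cos(th),np.sin(th)]
a=np.linspace(0,2*np.pi,48,endpoint=False)
def revol(prof): return np.vstack([np.c_[r*np.cos(a),r*np.sin(a),0*a+z] for r,z in prof])
def box(lx,ly,h): return np.array([[sx*lx/2,sy*ly/2,z] for sx in(-1,1) for sy in (-1,1) for z in(0,h)])
M=dict(bottle=revol([(28,0),(28,62),(13,86),(13,122),(12.5,130)]),jar=revol([(25,0),(29,10),(29,52),(26.5,57),(26.5,73)]),
 tumbler=revol([(28,0),(30,85)]),nightlight=revol([(27,0),(27,52),(8,70),(3,72)]),rack=box(92,350,20),tray=box(100,384,14))
def fit(name,obs,x0,z,yaw=False):
    # obs: list of (camera, region)
    H=[]
    for n,reg in obs:
        p=np.argwhere(reg)[:,::-1].astype(float)
        H.append((p@D.T).max(0)+0.5*0)
    C=[cam(n) for n,_ in obs]
    def f(v):
        P=M[name].copy()
        c,s=(np.cos(v[2]),np.sin(v[2])) if yaw else (1,0)
        P=P@np.array([[c,s,0],[-s,c,0],[0,0,1]])+[v[0],v[1],z]
        out=[]
        for (K,R,t),h in zip(C,H):
            q=(P@R.T+t)@K.T; q=q[:,:2]/q[:,2:]; out.append((q@D.T).max(0)-h)
        return np.concatenate(out)
    r=least_squares(f,x0,loss='soft_l1',x_scale=[10,10,.1][:len(x0)])
    return r.x,np.sqrt(np.mean(r.fun**2))
E
python3 - <<'E'
from h import *
G=dict(bottle=(484,189,12),jar=(473,-87,12),tumbler=(476,94,12),nightlight=(480,6,12),rack=(646,20,0))
reg={}
for n in ['scene','side']:
    robot.get_image(n)
    for k,g in G.items():
        best=None
        pp=proj(n,[g[0],g[1],g[2]+30])[0]
        for r in robot.silhouettes(n,k):
            d=np.hypot(*(np.array(r['pixel'])-pp))
            if d<25 and (best is None or d<best[0]): best=(d,r)
        if best: reg[n,k]=best[1]['region']; print(n,k,round(best[0],1),round(best[1]['confidence'],2),best[1]['region'].sum())
        else: print(n,k,'none')
for k,g in G.items():
    for ns in (['scene'],['side'],['scene','side']):
        o=[(n,reg[n,k]) for n in ns if (n,k) in reg]
        if len(o)<len(ns): continue
        yaw=k=='rack'
        v,e=fit(k,o,list(g[:2])+([-.05] if yaw else []),g[2],yaw); print(k,ns,v.round(3),round(e,2))
np.save('reg.npy',np.array(list(reg.items()),dtype=object),allow_pickle=True)
print(robot.sense()['clock'])
E
```

```text
scene bottle 5.7 0.63 1518
scene jar 3.7 0.86 1388
scene tumbler 9.0 0.87 1584
scene nightlight 3.7 0.91 1090
scene rack 10.0 0.73 11876
side bottle none
side jar 5.3 0.9 1545
side tumbler 10.5 0.71 2260
side nightlight 4.9 0.85 1068
side rack 23.9 0.57 10194
bottle ['scene'] [483.067 191.451] 0.56
jar ['scene'] [477.747 -86.334] 0.54
jar ['side'] [477.699 -88.346] 0.64
jar ['scene', 'side'] [477.694 -86.943] 0.67
tumbler ['scene'] [478.783  96.414] 0.38
tumbler ['side'] [478.561  94.751] 0.89
tumbler ['scene', 'side'] [478.781  95.655] 0.77
nightlight ['scene'] [483.349   7.889] 0.37
nightlight ['side'] [482.86    2.213] 2.78
nightlight ['scene', 'side'] [483.34    6.224] 2.59
rack ['scene'] [ 6.4789e+02  2.3261e+01 -5.8000e-02] 1.65
rack ['side'] [ 6.48409e+02  1.95160e+01 -5.20000e-02] 1.11
rack ['scene', 'side'] [ 6.48091e+02  2.13140e+01 -5.60000e-02] 1.55
1.55
```

The tray bottle at (386,182) in the scene view is the middle-sized one, and the crops confirm it. Fitted positions:

| Thing | Position (x, y) |
|---|---|
| bottle | 484, 190 |
| tumbler | 479, 96 |
| night light | 483, 7 |
| jar | 478, -87 |

The tray spacing matches the given 92 mm. The rack is at (648, 21) with yaw -0.056, which puts the targets at:

| Thing | Target pocket (x, y) |
|---|---|
| bottle | 641, -108 |
| tumbler | 646, -22 |
| night light | 650, 64 |
| jar | 655, 150 |

I'll move the bottle first, then the night light, tumbler and jar.

```bash
python3 -m jog '[{"claw":0,"slide":[1,0,0],"turn":[0,0,-0.0574]},{"claw":0,"slide":[1,0,0],"turn":[0,0,-0.0574]},{"claw":0,"slide":[1,0,0],"turn":[0,0,-0.0574]},{"claw":0,"slide":[1,0,0],"turn":[0,0,-0.0574]},{"claw":0,"slide":[1,0,0],"turn":[0,0,-0.0574]}]' 15
```

```text
clock: 2.17
tcp_pos: [350.6, -498.2, 213.7]
orientation: [[0.347, 0.938, 0.001], [0.938, -0.347, -0.0], [-0.0, 0.001, -1.0]]
contact_force: [-0.7, -0.7, 0.0]
width: 93.4
```

```bash
python3 -m jog '[{"claw":0,"slide":[1,0,0],"turn":[0,0,-0.0564]},{"claw":0,"slide":[1,0.3,0],"turn":[0,0,-0.0564]},{"claw":0,"slide":[1,0.6,0],"turn":[0,0,0]},{"claw":0,"slide":[1,0.6,0],"turn":[0,0,0]},{"claw":0,"slide":[1,0.6,0],"turn":[0,0,0]}]'
python3 -m jog '[{"claw":0,"slide":[1,0.3,0],"turn":[0,0,0]},{"claw":0,"slide":[1,0,0],"turn":[0,0,0]},{"claw":0,"slide":[1,0,0],"turn":[0,0,0]},{"claw":0,"slide":[1,0,0],"turn":[0,0,0]},{"claw":0,"slide":[1,0,0],"turn":[0,0,0]}]'
```

```text
clock: 2.8
tcp_pos: [455.9, -303.9, 214.0]
orientation: [[0.006, 1.0, 0.001], [1.0, -0.006, -0.0], [-0.0, 0.001, -1.0]]
contact_force: [1.4, -0.6, 0.2]
width: 92.7
clock: 3.42
tcp_pos: [468.5, -103.9, 214.0]
orientation: [[0.006, 1.0, 0.001], [1.0, -0.006, -0.0], [-0.0, 0.001, -1.0]]
contact_force: [0.5, -0.6, -0.5]
width: 92.9
```

```bash
python3 -m jog '[{"claw":0,"slide":[1,0.3,0],"turn":[0,0,0]},{"claw":0,"slide":[1,0,0],"turn":[0,0,0]},{"claw":0,"slide":[1,0,0],"turn":[0,0,0]},{"claw":0,"slide":[0.5,0,0],"turn":[0,0,0]},{"claw":0,"slide":[0,0,0],"turn":[0,0,0]}]'
python3 - <<'E'
from h import *
cv2.imwrite('pics/w1.png',robot.get_image('wrist')); print(robot.camera_info('wrist'))
E
```

```text
clock: 4.05
tcp_pos: [481.3, 36.6, 214.1]
orientation: [[0.002, 1.0, 0.001], [1.0, -0.002, 0.001], [0.001, 0.001, -1.0]]
contact_force: [-0.4, 0.2, 0.8]
width: 93.0
{'K': array([[371.64829954,   0.        , 325.99839512],
       [  0.        , 371.64829954, 240.70276121],
       [  0.        ,   0.        ,   1.        ]]), 'rvec': array([-2.84232356e+00,  6.01965558e-03, -1.35979450e-03]), 'tvec': array([-481.03014925,    2.53825498,  402.51320066])}
```

View pics/w1.png

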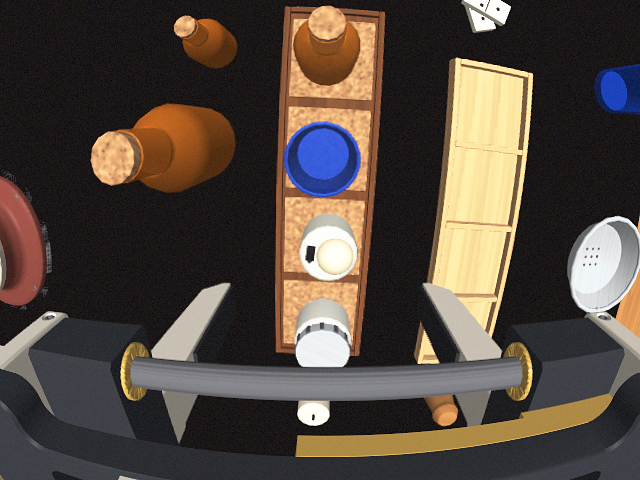

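Overhead wrist view: bottle (327,45), tumbler (323,159), night light (328,248), jar (322,335), rack to the right. Overlaying my estimates to check them.

```bash
cat >> h.py <<'E'
def fish(P,ci):
    K=np.array(ci['K']);R=cv2.Rodrigues(np.array(ci['rvec'],float))[0];t=np.array(ci['tvec'],float).ravel()
    p=np.atleast_2d(P)@R.T+t; r=np.hypot(p[:,0],p[:,1]); th=np.arctan2(r,p[:,2])
    return np.c_[K[0,2]+K[0,0]*th*p[:,0]/r,K[1,2]+K[0,0]*th*p[:,1]/r]
def overlay(fn,ci,objs,rack,out):
    im=cv2.imread(fn) if isinstance(fn,str) else fn.copy()
    for k,(x,y,z,rings) in objs.items():
        for r,h in rings:
            q=fish(np.c_[x+r*np.cos(a),y+r*np.sin(a),0*a+z+h],ci); cv2.polylines(im,[np.int32(q.round())],True,(0,255,0),1)
    c,s=np.cos(rack[2]),np.sin(rack[2])
    for yc in (-129,-43,43,129):
        for h in (20,):
            L=np.array([[sx*40,yc+sy*40] for sx,sy in((-1,-1),(1,-1),(1,1),(-1,1))])
            L=np.vstack([np.linspace(L[i],L[(i+1)%4],8) for i in range(4)])
            W=np.c_[rack[0]+c*L[:,0]-s*L[:,1],rack[1]+s*L[:,0]+c*L[:,1],0*L[:,0]+h]
            cv2.polylines(im,[np.int32(fish(W,ci).round())],True,(255,0,255),1)
    cv2.imwrite(out,im)
E
python3 - <<'E'
from h import *
ci=robot.camera_info('wrist')
O=dict(b=(484,190,12,[(12.5,130),(28,0)]),t=(478.7,95.7,12,[(30,85),(28,0)]),n=(483.3,7,12,[(27,52)]),j=(477.7,-87,12,[(26.5,73)]))
im=cv2.imread('pics/w1.png')
overlay(im,ci,O,(648.1,21.3,-.056),'pics/o1.png')
c=cv2.imread('pics/o1.png')[0:400,250:560]; cv2.imwrite('pics/o1.png',cv2.resize(c,None,fx=1.5,fy=1.5))
E
```

```text
(no output)
```

View pics/o1.png

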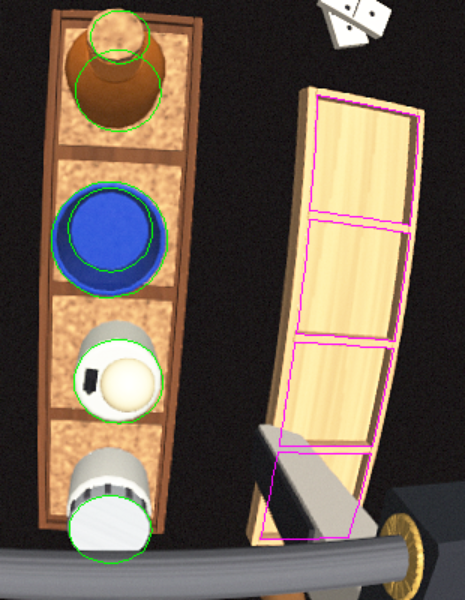

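```bash
python3 -m jog '[{"claw":0,"slide":[1,0.07,0],"turn":[0,0,0]},{"claw":0,"slide":[1,0,0],"turn":[0,0,0]},{"claw":0,"slide":[1,0,0],"turn":[0,0,0]},{"claw":0,"slide":[0.83,0,0],"turn":[0,0,0]},{"claw":0,"slide":[0,0,0],"turn":[0,0,0]}]'
python3 -m jog '[{"claw":0,"slide":[0,0,0.8],"turn":[0,0,0]},{"claw":0,"slide":[0,0,0.8],"turn":[0,0,0]},{"claw":0,"slide":[0,0,0.5],"turn":[0,0,0]},{"claw":0,"slide":[0,0,0.13],"turn":[0,0,0]},{"claw":0,"slide":[0,0,0],"turn":[0,0,0]}]'
```

```text
clock: 4.72
tcp_pos: [485.0, 189.4, 213.8]
orientation: [[0.003, 1.0, 0.0], [1.0, -0.003, 0.001], [0.001, 0.0, -1.0]]
contact_force: [-0.5, -0.6, -0.1]
width: 93.1
clock: 5.35
tcp_pos: [485.6, 186.6, 124.8]
orientation: [[0.008, 1.0, 0.0], [1.0, -0.008, -0.001], [-0.001, 0.0, -1.0]]
contact_force: [-0.8, 1.4, -0.1]
width: 93.2
```

```bash
python3 -m jog '[{"claw":0,"slide":[0.06,0,0],"turn":[0,0,0]},{"claw":0.4,"slide":[0,0,0],"turn":[0,0,0]},{"claw":0.6,"slide":[0,0,0],"turn":[0,0,0]},{"claw":0.7,"slide":[0,0,0],"turn":[0,0,0]},{"claw":0.8,"slide":[0,0,0],"turn":[0,0,0]}]' 15
python3 -m jog '[{"claw":0.9,"slide":[0,0,0],"turn":[0,0,0]},{"claw":0.9,"slide":[0,0,0],"turn":[0,0,0]},{"claw":0.9,"slide":[0,0,0],"turn":[0,0,0]},{"claw":0.9,"slide":[0,0,0],"turn":[0,0,0]},{"claw":0.9,"slide":[0,0,0],"turn":[0,0,0]}]' 15
```

```text
clock: 5.98
tcp_pos: [485.0, 190.5, 124.6]
orientation: [[0.006, 1.0, 0.0], [1.0, -0.006, -0.0], [-0.0, 0.0, -1.0]]
contact_force: [-0.7, 0.0, 0.5]
width: 57.7
clock: 6.6
tcp_pos: [484.6, 190.4, 124.5]
orientation: [[0.006, 1.0, -0.001], [1.0, -0.006, -0.0], [-0.0, -0.001, -1.0]]
contact_force: [-0.9, 0.5, 0.4]
width: 25.0
```

```bash
python3 -m jog '[{"claw":0.9,"slide":[0,0,-0.3],"turn":[0,0,0]},{"claw":0.9,"slide":[0,0,-0.6],"turn":[0,0,0]},{"claw":0.9,"slide":[0,0,-0.7],"turn":[0,0,0]},{"claw":0.9,"slide":[0,0,-0.3],"turn":[0,0,0]},{"claw":0.9,"slide":[0,0,0],"turn":[0,0,0]}]' 20
python3 - <<'E'
from h import *
cv2.imwrite('pics/s2.png',robot.get_image('scene'))
E
```

```text
clock: 7.22
tcp_pos: [485.3, 190.5, 201.2]
orientation: [[0.006, 1.0, 0.002], [1.0, -0.006, 0.0], [0.0, 0.002, -1.0]]
contact_force: [0.4, -0.7, -3.4]
width: 24.9
```

View pics/s2.png

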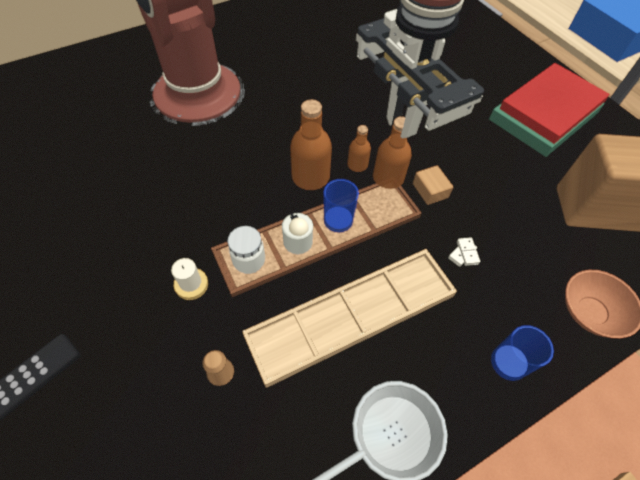

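```bash
python3 -m jog '[{"claw":0.9,"slide":[0,0.6,0],"turn":[0,0,0]},{"claw":0.9,"slide":[0,0.9,0],"turn":[0,0,0]},{"claw":0.9,"slide":[-0.5,0.9,0],"turn":[0,0,0]},{"claw":0.9,"slide":[-0.9,0.9,0],"turn":[0,0,0]},{"claw":0.9,"slide":[-0.9,0.6,0],"turn":[0,0,0]}]'
python3 -m jog '[{"claw":0.9,"slide":[-0.95,0,0],"turn":[0,0,0]},{"claw":0.9,"slide":[-0.95,0,0],"turn":[0,0,0]},{"claw":0.9,"slide":[-0.95,0,0],"turn":[0,0,0]},{"claw":0.9,"slide":[-0.9,0,0],"turn":[0,0,0]},{"claw":0.9,"slide":[-0.7,0,0],"turn":[0,0,0]}]'
python3 -m jog '[{"claw":0.9,"slide":[-0.5,0,0],"turn":[0,0,0]},{"claw":0.9,"slide":[-0.2,0,0],"turn":[0,0,0]},{"claw":0.9,"slide":[0,0,0],"turn":[0,0,0]},{"claw":0.9,"slide":[0,0,0],"turn":[0,0,0]},{"claw":0.9,"slide":[0,0,0],"turn":[0,0,0]}]'
```

```text
clock: 7.9
tcp_pos: [641.1, 95.8, 198.2]
orientation: [[0.006, 1.0, -0.003], [1.0, -0.006, -0.001], [-0.001, -0.003, -1.0]]
contact_force: [0.2, 0.1, -3.4]
width: 24.5
clock: 8.52
tcp_pos: [638.2, -83.0, 198.3]
orientation: [[0.008, 1.0, -0.004], [1.0, -0.008, -0.001], [-0.001, -0.004, -1.0]]
contact_force: [0.8, -0.5, -3.0]
width: 24.7
clock: 9.15
tcp_pos: [639.3, -106.8, 200.7]
orientation: [[0.004, 1.0, 0.0], [1.0, -0.004, 0.001], [0.001, 0.0, -1.0]]
contact_force: [0.1, 1.0, -2.7]
width: 24.8
```

```bash
python3 -m jog '[{"claw":0.9,"slide":[-0.02,0.03,0.6],"turn":[0,0,0]},{"claw":0.9,"slide":[0,0,0.6],"turn":[0,0,0]},{"claw":0.9,"slide":[0,0,0.4],"turn":[0,0,0]},{"claw":0.9,"slide":[0,0,0.2],"turn":[0,0,0]},{"claw":0.9,"slide":[0,0,0],"turn":[0,0,0]}]'
python3 - <<'E'
from h import *
cv2.imwrite('pics/s3.png',robot.get_image('side'));print(robot.sense()['tcp_pos'])
E
```

```text
clock: 9.78
tcp_pos: [640.4, -109.1, 128.4]
orientation: [[0.006, 1.0, -0.0], [1.0, -0.006, 0.0], [0.0, -0.0, -1.0]]
contact_force: [-0.2, -0.6, -3.0]
width: 24.6
[ 640.87162317 -109.09558406  129.07603873]
```

View pics/s3.png

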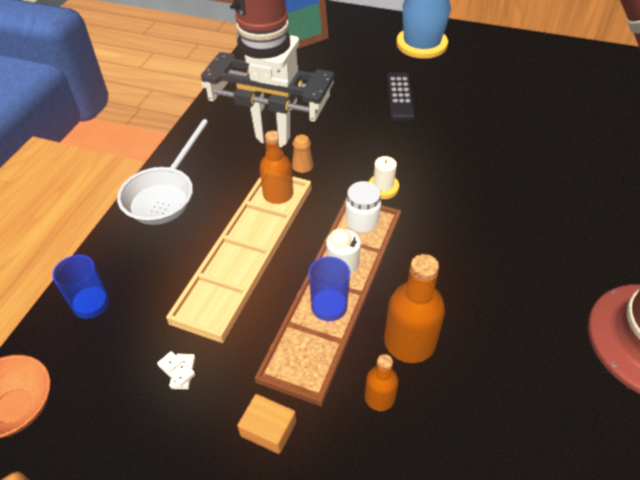

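```bash
python3 - <<'E'
from h import *
im=cv2.imread('pics/s3.png')
for z in (8,16,70,94,128,138,146): print(z,proj('side',[640.5,-109,z]).round(0))
c=cv2.resize(im[40:240,180:360],None,fx=3,fy=3,interpolation=2); cv2.imwrite('pics/s3c.png',c)
E
```

```text
8 [[278. 196.]]
16 [[277. 193.]]
70 [[275. 170.]]
94 [[274. 160.]]
128 [[273. 144.]]
138 [[273. 139.]]
146 [[272. 135.]]
```

View pics/s3c.png

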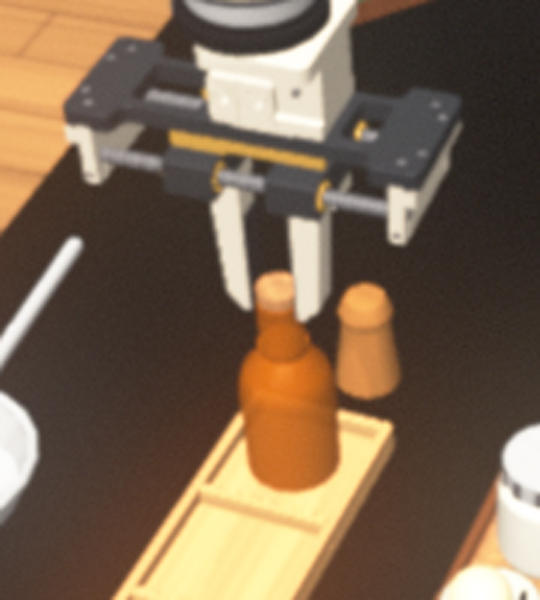

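```bash
python3 - <<'E'
from h import *
print(robot.tips_ahead); s=robot.sense(); print(s['tcp_pos'],s['contact_force'],s['width'],s['wrist_torque'])
for z in (107,128,138):
  for dx in (-13,13,-25,25): print(z,dx,proj('side',[640.5+dx,-109,z]).round(0))
E
```

```text
22.0
[ 640.87162317 -109.09558406  129.07603873] [-0.41600846 -0.04180561 -3.06194197] 24.75717058347766 [-0.02066674 -0.12009273 -0.08543979]
107 -13 [[281. 155.]]
107 13 [[267. 152.]]
107 -25 [[288. 157.]]
107 25 [[260. 151.]]
128 -13 [[280. 146.]]
128 13 [[266. 143.]]
128 -25 [[287. 147.]]
128 25 [[259. 141.]]
138 -13 [[280. 141.]]
138 13 [[265. 138.]]
138 -25 [[287. 142.]]
138 25 [[258. 136.]]
```

```bash
python3 - <<'E'
from h import *
ci=robot.camera_info('wrist');s=robot.sense();R=np.array(s['orientation']);p=np.array(s['tcp_pos'])
im=robot.get_image('wrist')
for d in (0,3,22,40):
  print(d,fish([p+R@[0,y,d] for y in (-13,13)],ci).round(0))
print('open',fish([p+R@[x,y,d] for x in (-7.5,7.5) for d in (0,22) for y in (-46.5,46.5)],ci).round(0))
cv2.imwrite('pics/w3.png',im)
E
```

```text
0 [[301. 300.]
 [352. 300.]]
3 [[302. 297.]
 [352. 297.]]
22 [[304. 283.]
 [350. 283.]]
40 [[305. 271.]
 [348. 271.]]
open [[239. 312.]
 [415. 312.]
 [247. 294.]
 [407. 294.]
 [236. 286.]
 [418. 286.]
 [245. 270.]
 [409. 270.]]
```

View pics/w3.png

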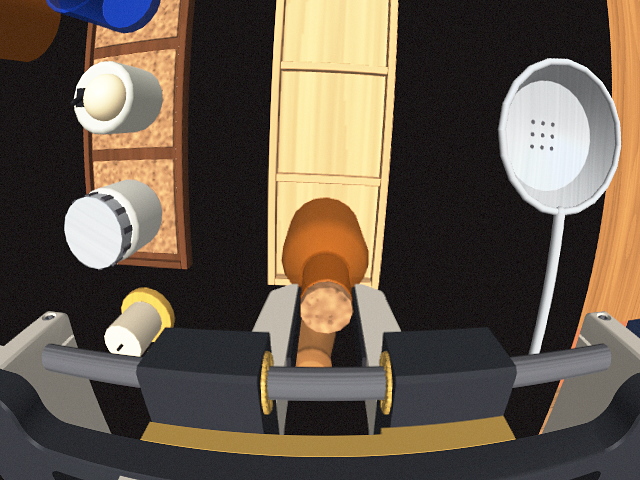

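```bash
python3 -m jog '[{"claw":0.9,"slide":[0,0,0.05],"turn":[0,0,0]},{"claw":0.9,"slide":[0,0,0.05],"turn":[0,0,0]},{"claw":0.9,"slide":[0,0,0.03],"turn":[0,0,0]},{"claw":0.9,"slide":[0,0,0],"turn":[0,0,0]},{"claw":0.9,"slide":[0,0,0],"turn":[0,0,0]}]'
```

```text
clock: 10.5
tcp_pos: [640.4, -109.3, 123.4]
orientation: [[0.006, 1.0, 0.0], [1.0, -0.006, 0.0], [0.0, 0.0, -1.0]]
contact_force: [-0.9, -0.3, -2.7]
width: 24.6
```

```bash
python3 -m jog '[{"claw":0.9,"slide":[0,0,0.025],"turn":[0,0,0]},{"claw":0.9,"slide":[0,0,0.025],"turn":[0,0,0]},{"claw":0.9,"slide":[0,0,0],"turn":[0,0,0]},{"claw":0.9,"slide":[0,0,0],"turn":[0,0,0]},{"claw":0.9,"slide":[0,0,0],"turn":[0,0,0]}]'
```

```text
clock: 11.12
tcp_pos: [640.4, -109.2, 121.4]
orientation: [[0.006, 1.0, 0.0], [1.0, -0.006, 0.0], [0.0, 0.0, -1.0]]
contact_force: [-0.9, 0.1, -2.4]
width: 24.8
```

```bash
python3 -m jog '[{"claw":0.9,"slide":[0,0,0.025],"turn":[0,0,0]},{"claw":0.9,"slide":[0,0,0],"turn":[0,0,0]},{"claw":0.9,"slide":[0,0,0.025],"turn":[0,0,0]},{"claw":0.9,"slide":[0,0,0],"turn":[0,0,0]},{"claw":0.9,"slide":[0,0,0],"turn":[0,0,0]}]'
```

```text
clock: 11.75
tcp_pos: [641.0, -108.8, 120.6]
orientation: [[0.006, 1.0, 0.002], [1.0, -0.006, 0.0], [0.0, 0.002, -1.0]]
contact_force: [-2.2, 1.3, 5.3]
width: 24.5
```

Contact at TCP z 120.6, which matches the expected 120.5. Releasing and rising.

```bash
python3 -m jog '[{"claw":0.65,"slide":[0,0,0],"turn":[0,0,0]},{"claw":0.4,"slide":[0,0,0],"turn":[0,0,0]},{"claw":0,"slide":[0,0,0],"turn":[0,0,0]},{"claw":0,"slide":[0,0,0],"turn":[0,0,0]},{"claw":0,"slide":[0,0,-0.5],"turn":[0,0,0]}]'
python3 -m jog '[{"claw":0,"slide":[0,0,-1],"turn":[0,0,0]},{"claw":0,"slide":[0.5,-0.5,-0.7],"turn":[0,0,0]},{"claw":0,"slide":[0.9,-1,0],"turn":[0,0,0]},{"claw":0,"slide":[0.9,-1,0],"turn":[0,0,0]},{"claw":0,"slide":[0.3,-0.8,0],"turn":[0,0,0]}]'
python3 - <<'E'
from h import *
cv2.imwrite('pics/s4.png',robot.get_image('side'));ci=robot.camera_info('wrist');im=robot.get_image('wrist')
O=dict(b=(641,-109,8,[(12.5,130),(28,0)]),t=(478.7,95.7,12,[(30,85),(28,0)]),n=(483.3,7,12,[(27,52)]),j=(477.7,-87,12,[(26.5,73)]))
overlay(im,ci,O,(648.1,21.3,-.056),'pics/o4.png')
E
```

```text
clock: 12.38
tcp_pos: [639.0, -109.4, 137.8]
orientation: [[0.006, 1.0, -0.004], [1.0, -0.006, 0.0], [0.0, -0.004, -1.0]]
contact_force: [0.1, 0.1, 0.3]
width: 67.8
clock: 13.0
tcp_pos: [507.3, -1.5, 207.8]
orientation: [[0.002, 1.0, 0.0], [1.0, -0.002, 0.001], [0.001, 0.0, -1.0]]
contact_force: [1.6, 0.3, 0.0]
width: 93.1
```

View pics/s4.png

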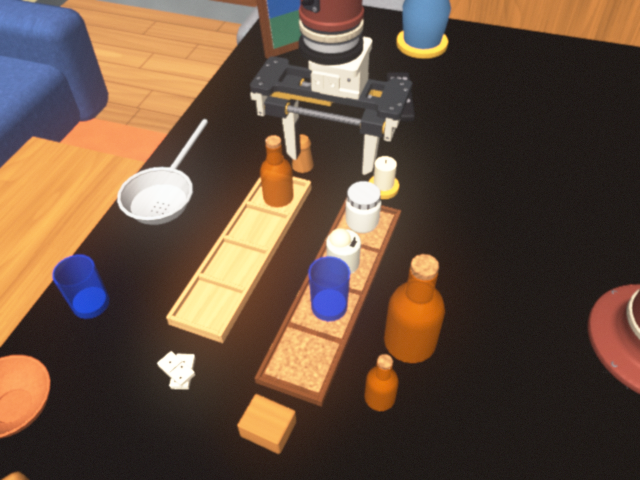

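View pics/o4.png

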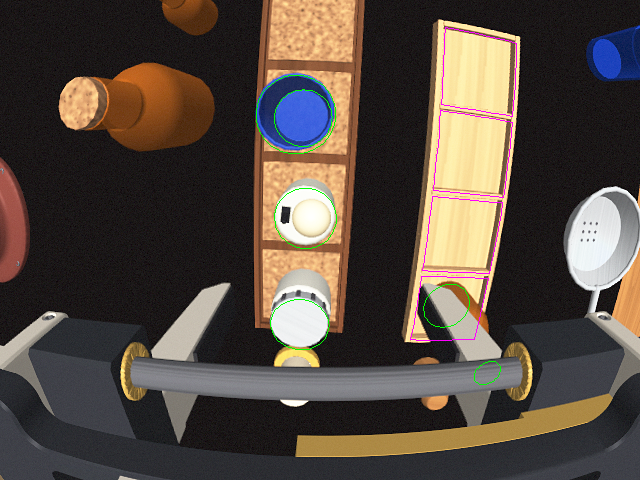

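```bash
python3 -m jog '[{"claw":0,"slide":[0.3,-0.63,0],"turn":[0,0,0]},{"claw":0,"slide":[0,0,0],"turn":[0,0,0]},{"claw":0,"slide":[0,0,0.5],"turn":[0,0,0]},{"claw":0,"slide":[0,0,0.8],"turn":[0,0,0]},{"claw":0,"slide":[0,0,0.8],"turn":[0,0,0]}]'
python3 -m jog '[{"claw":0,"slide":[0,0,0.8],"turn":[0,0,0]},{"claw":0,"slide":[0,0,0.4],"turn":[0,0,0]},{"claw":0,"slide":[0,0,0],"turn":[0,0,0]},{"claw":0,"slide":[0,0,0],"turn":[0,0,0]},{"claw":0,"slide":[0,0,0],"turn":[0,0,0]}]'
```

```text
clock: 13.72
tcp_pos: [486.2, 6.7, 122.6]
orientation: [[0.008, 1.0, 0.003], [1.0, -0.008, -0.0], [-0.0, 0.003, -1.0]]
contact_force: [0.8, -0.3, -0.5]
width: 93.1
clock: 14.35
tcp_pos: [485.0, 7.6, 76.2]
orientation: [[0.006, 1.0, 0.002], [1.0, -0.006, 0.0], [0.0, 0.002, -1.0]]
contact_force: [-0.4, 1.2, 0.2]
width: 93.2
```

```bash
python3 -m jog '[{"claw":0,"slide":[0,-0.03,0.4],"turn":[0,0,0]},{"claw":0,"slide":[0,0,0.3],"turn":[0,0,0]},{"claw":0,"slide":[0,0,0],"turn":[0,0,0]},{"claw":0,"slide":[0,0,0],"turn":[0,0,0]},{"claw":0,"slide":[0,0,0],"turn":[0,0,0]}]'
python3 - <<'E'
from h import *
im=robot.get_image('scene');p=robot.sense()['tcp_pos']
for z in (20,26,48):
  for dx in (-47,47): print(z,dx,proj('scene',[p[0]+dx,p[1],z]).round(0))
cv2.imwrite('pics/s5.png',cv2.resize(im[100:300,200:420],None,fx=3,fy=3))
E
```

```text
clock: 14.98
tcp_pos: [483.1, 7.8, 47.8]
orientation: [[0.006, 1.0, 0.001], [1.0, -0.006, 0.0], [0.0, 0.001, -1.0]]
contact_force: [0.1, -0.5, 0.2]
width: 93.2
20 -47 [[285. 220.]]
20 47 [[310. 259.]]
26 -47 [[285. 219.]]
26 47 [[310. 257.]]
48 -47 [[285. 212.]]
48 47 [[310. 251.]]
```

View pics/s5.png

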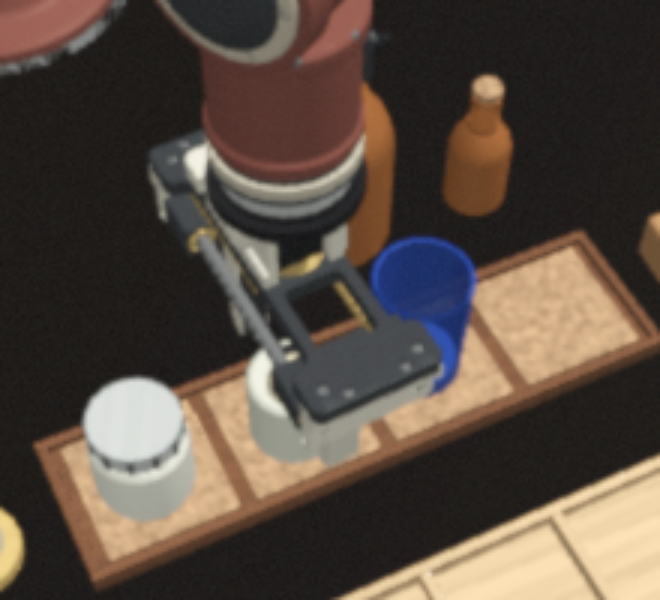

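```bash
python3 -m jog '[{"claw":0.25,"slide":[0,0,0],"turn":[0,0,0]},{"claw":0.35,"slide":[0,0,0],"turn":[0,0,0]},{"claw":0.4,"slide":[0,0,0],"turn":[0,0,0]},{"claw":0.5,"slide":[0,0,0],"turn":[0,0,0]},{"claw":0.6,"slide":[0,0,0],"turn":[0,0,0]}]' 15
python3 -m jog '[{"claw":0.6,"slide":[0,0,0],"turn":[0,0,0]},{"claw":0.6,"slide":[0,0,0],"turn":[0,0,0]},{"claw":0.6,"slide":[0,0,-0.3],"turn":[0,0,0]},{"claw":0.6,"slide":[0,0,-0.3],"turn":[0,0,0]},{"claw":0.6,"slide":[0,0,0],"turn":[0,0,0]}]'
python3 - <<'E'
from h import *
im=robot.get_image('side')
cv2.imwrite('pics/s6.png',cv2.resize(im[130:400,230:480],None,fx=2.2,fy=2.2))
E
```

```text
clock: 15.65
tcp_pos: [482.7, 7.7, 47.4]
orientation: [[0.006, 1.0, 0.0], [1.0, -0.006, 0.0], [0.0, 0.0, -1.0]]
contact_force: [0.7, -0.3, 0.3]
width: 53.3
clock: 16.27
tcp_pos: [483.6, 7.8, 72.7]
orientation: [[0.006, 1.0, 0.003], [1.0, -0.006, 0.0], [0.0, 0.003, -1.0]]
contact_force: [0.7, 0.4, -0.7]
width: 53.1
```

View pics/s6.png

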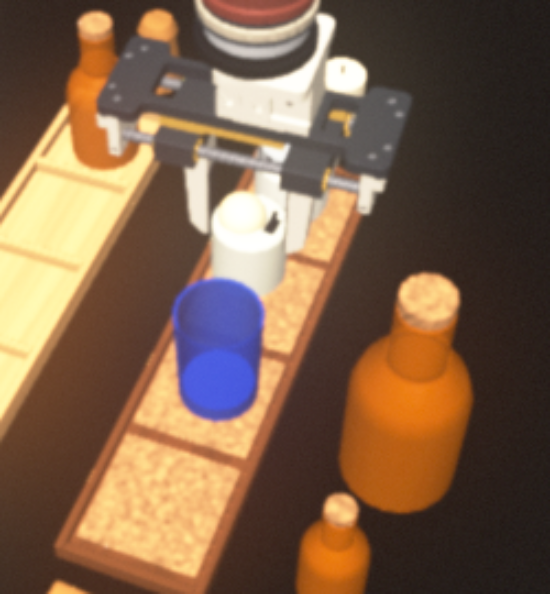

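```bash
python3 -m jog '[{"claw":0.6,"slide":[0,0.5,-0.3],"turn":[0,0,0]},{"claw":0.6,"slide":[0,0.9,0],"turn":[0,0,0]},{"claw":0.6,"slide":[0.2,0.9,0],"turn":[0,0,0]},{"claw":0.6,"slide":[0.5,0.9,0],"turn":[0,0,0]},{"claw":0.6,"slide":[0.5,0.7,0],"turn":[0,0,0]}]'
python3 -m jog '[{"claw":0.6,"slide":[0.2,0.28,0],"turn":[0,0,0]},{"claw":0.6,"slide":[0,0,0],"turn":[0,0,0]},{"claw":0.6,"slide":[0,0,0.4],"turn":[0,0,0]},{"claw":0.6,"slide":[0,0,0.4],"turn":[0,0,0]},{"claw":0.6,"slide":[0,0,0],"turn":[0,0,0]}]'
```

```text
clock: 16.95
tcp_pos: [640.0, 54.8, 82.8]
orientation: [[0.007, 1.0, -0.001], [1.0, -0.007, -0.0], [-0.0, -0.001, -1.0]]
contact_force: [0.8, 0.9, -1.3]
width: 53.2
clock: 17.58
tcp_pos: [648.0, 61.5, 48.9]
orientation: [[0.006, 1.0, -0.005], [1.0, -0.006, -0.001], [-0.001, -0.005, -1.0]]
contact_force: [-1.1, 0.1, -1.5]
width: 53.2
```

```bash
python3 -m jog '[{"claw":0.6,"slide":[0.05,0.05,0.03],"turn":[0,0,0]},{"claw":0.6,"slide":[0,0,0],"turn":[0,0,0]},{"claw":0.6,"slide":[0,0,0.025],"turn":[0,0,0]},{"claw":0.6,"slide":[0,0,0],"turn":[0,0,0]},{"claw":0.6,"slide":[0,0,0],"turn":[0,0,0]}]'
```

```text
clock: 18.2
tcp_pos: [652.3, 64.7, 49.3]
orientation: [[0.006, 1.0, 0.0], [1.0, -0.006, 0.0], [0.0, 0.0, -1.0]]
contact_force: [0.3, 0.7, -2.1]
width: 53.2
```

```bash
python3 -m jog '[{"claw":0.6,"slide":[0,0,0.05],"turn":[0,0,0]},{"claw":0.6,"slide":[0,0,0.03],"turn":[0,0,0]},{"claw":0.6,"slide":[0,0,0.02],"turn":[0,0,0]},{"claw":0.6,"slide":[0,0,0.02],"turn":[0,0,0]},{"claw":0.6,"slide":[0,0,0],"turn":[0,0,0]}]'
```

```text
clock: 18.82
tcp_pos: [652.2, 64.7, 44.3]
orientation: [[0.006, 1.0, -0.0], [1.0, -0.006, 0.0], [0.0, -0.0, -1.0]]
contact_force: [0.8, -0.3, -0.7]
width: 53.6
```

```bash
python3 -m jog '[{"claw":0.6,"slide":[0,0,0.02],"turn":[0,0,0]},{"claw":0.6,"slide":[0,0,0],"turn":[0,0,0]},{"claw":0.6,"slide":[0,0,0],"turn":[0,0,0]},{"claw":0.6,"slide":[0,0,0],"turn":[0,0,0]},{"claw":0.6,"slide":[0,0,0],"turn":[0,0,0]}]'
```

```text
clock: 19.45
tcp_pos: [652.3, 64.7, 43.6]
orientation: [[0.006, 1.0, 0.0], [1.0, -0.006, 0.0], [0.0, 0.0, -1.0]]
contact_force: [-0.3, 0.1, -0.8]
width: 53.0
```

```bash
python3 -m jog '[{"claw":0.6,"slide":[0,0,0.025],"turn":[0,0,0]},{"claw":0.6,"slide":[0,0,0],"turn":[0,0,0]},{"claw":0.6,"slide":[0,0,0],"turn":[0,0,0]},{"claw":0.6,"slide":[0,0,0],"turn":[0,0,0]},{"claw":0.6,"slide":[0,0,0],"turn":[0,0,0]}]'
```

```text
clock: 20.08
tcp_pos: [652.4, 64.7, 43.4]
orientation: [[0.006, 1.0, 0.001], [1.0, -0.006, -0.0], [-0.0, 0.001, -1.0]]
contact_force: [-1.8, -0.8, 6.4]
width: 53.2
```

Contact made. Releasing, rising, and turning the jaws 90° on the way to the tumbler.

```bash
python3 -m jog '[{"claw":0.3,"slide":[0,0,0],"turn":[0,0,0]},{"claw":0.2,"slide":[0,0,0],"turn":[0,0,0]},{"claw":0.1,"slide":[0,0,0],"turn":[0,0,0]},{"claw":0,"slide":[0,0,-0.5],"turn":[0,0,0]},{"claw":0,"slide":[0,0,-1],"turn":[0,0,0]}]'
python3 -m jog '[{"claw":0,"slide":[0,0,-1],"turn":[0,0,0]},{"claw":0,"slide":[0,0,-1],"turn":[0,0,0]},{"claw":0,"slide":[0.4,-0.6,-0.6],"turn":[0,0,0]},{"claw":0,"slide":[0.4,-0.8,0],"turn":[0,0,0]},{"claw":0,"slide":[0,-0.8,0],"turn":[0,0,0]}]'
```

```text
clock: 20.7
tcp_pos: [651.2, 64.5, 102.6]
orientation: [[0.006, 1.0, -0.003], [1.0, -0.006, -0.0], [-0.0, -0.003, -1.0]]
contact_force: [-0.0, 0.3, 0.3]
width: 92.0
clock: 21.32
tcp_pos: [563.7, 99.6, 208.7]
orientation: [[0.003, 1.0, 0.003], [1.0, -0.003, 0.002], [0.002, 0.003, -1.0]]
contact_force: [0.3, -0.4, -1.0]
width: 93.0
```

```bash
python3 -m jog '[{"claw":0,"slide":[0,0,0],"turn":[0,0,0.0556]},{"claw":0,"slide":[0,0,0],"turn":[0,0,0.0556]},{"claw":0,"slide":[0,0,0],"turn":[0,0,0.0556]},{"claw":0,"slide":[0,0,0],"turn":[0,0,0.0556]},{"claw":0,"slide":[0,0,0],"turn":[0,0,0.0556]}]'
python3 -m jog '[{"claw":0,"slide":[0,0,0],"turn":[0,0,0.0556]},{"claw":0,"slide":[0,0,0],"turn":[0,0,0.0556]},{"claw":0,"slide":[0,0,0],"turn":[0,0,0.0556]},{"claw":0,"slide":[0,0,0],"turn":[0,0,0.0556]},{"claw":0,"slide":[-0.5,0,0],"turn":[0,0,0]}]'
```

```text
clock: 21.95
tcp_pos: [564.7, 97.7, 208.2]
orientation: [[0.774, 0.634, 0.002], [0.634, -0.774, 0.001], [0.002, 0.001, -1.0]]
contact_force: [0.2, -0.2, -0.6]
width: 92.6
clock: 22.58
tcp_pos: [545.4, 97.9, 207.9]
orientation: [[1.0, -0.008, 0.003], [-0.008, -1.0, 0.001], [0.003, -0.001, -1.0]]
contact_force: [-0.7, -0.4, -0.6]
width: 92.7
```

```bash
python3 -m jog '[{"claw":0,"slide":[-0.8,0.05,0],"turn":[0,0,0]},{"claw":0,"slide":[-0.8,0,0],"turn":[0,0,0]},{"claw":0,"slide":[-0.06,0,0],"turn":[0,0,0]},{"claw":0,"slide":[0,0,0.8],"turn":[0,0,0]},{"claw":0,"slide":[0,0,0.8],"turn":[0,0,0]}]'
python3 - <<'E'
from h import *
cv2.imwrite('pics/w7.png',robot.get_image('wrist'));im=robot.get_image('side'); cv2.imwrite('pics/s7.png',im)
E
```

```text
clock: 23.2
tcp_pos: [480.3, 96.4, 143.2]
orientation: [[1.0, -0.007, 0.005], [-0.007, -1.0, 0.001], [0.005, -0.002, -1.0]]
contact_force: [0.1, -0.9, -0.6]
width: 92.6
```

View pics/w7.png

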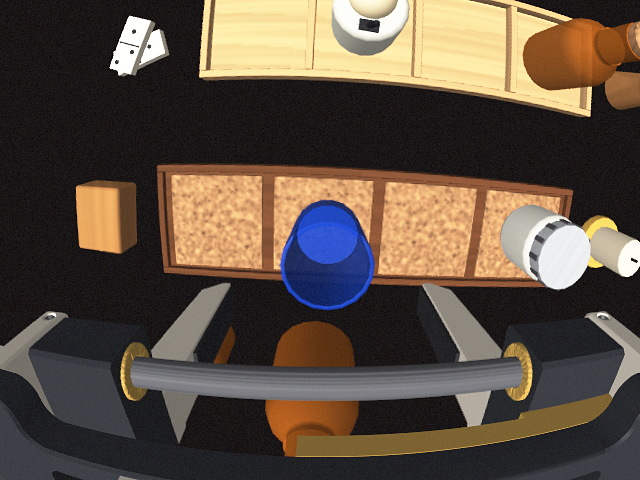

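View pics/s7.png

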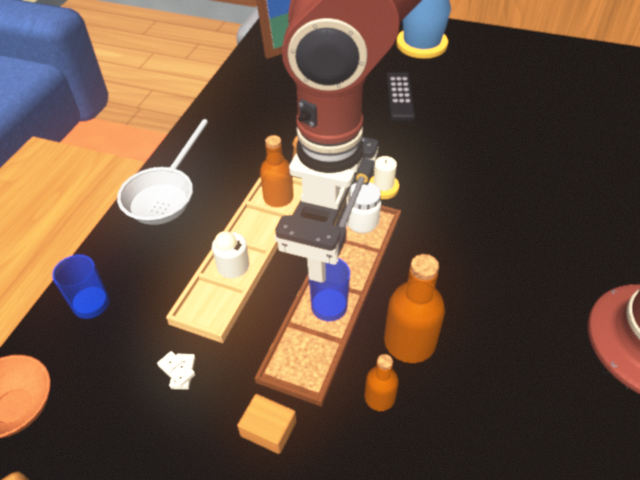

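```bash
python3 -m jog '[{"claw":0,"slide":[0,0,0.6],"turn":[0,0,0]},{"claw":0,"slide":[0,0,0.6],"turn":[0,0,0]},{"claw":0,"slide":[0,0,0.5],"turn":[0,0,0]},{"claw":0,"slide":[0,0,0.2],"turn":[0,0,0]},{"claw":0,"slide":[0,0,0],"turn":[0,0,0]}]'
```

```text
clock: 23.92
tcp_pos: [479.0, 96.0, 67.2]
orientation: [[1.0, -0.007, 0.001], [-0.007, -1.0, 0.0], [0.001, -0.0, -1.0]]
contact_force: [0.6, 0.1, -0.4]
width: 92.9
```

```bash
python3 -m jog '[{"claw":0.2,"slide":[0,0,0.05],"turn":[0,0,0]},{"claw":0.3,"slide":[0,0,0],"turn":[0,0,0]},{"claw":0.35,"slide":[0,0,0],"turn":[0,0,0]},{"claw":0.4,"slide":[0,0,0],"turn":[0,0,0]},{"claw":0.55,"slide":[0,0,0],"turn":[0,0,0]}]' 15
python3 -m jog '[{"claw":0.55,"slide":[0,0,0],"turn":[0,0,0]},{"claw":0.55,"slide":[0,0,0],"turn":[0,0,0]},{"claw":0.55,"slide":[0,0,-0.2],"turn":[0,0,0]},{"claw":0.55,"slide":[0,0,-0.4],"turn":[0,0,0]},{"claw":0.55,"slide":[0,0,0],"turn":[0,0,0]}]'
```

```text
clock: 24.55
tcp_pos: [478.2, 95.9, 64.9]
orientation: [[1.0, -0.007, 0.0], [-0.007, -1.0, 0.0], [0.0, -0.0, -1.0]]
contact_force: [-0.3, -0.4, 3.2]
width: 59.7
clock: 25.18
tcp_pos: [478.6, 95.9, 89.3]
orientation: [[1.0, -0.007, 0.002], [-0.007, -1.0, 0.001], [0.002, -0.001, -1.0]]
contact_force: [-0.4, -0.3, -2.2]
width: 59.6
```

```bash
python3 -m jog '[{"claw":0.55,"slide":[0,0,-0.7],"turn":[0,0,0]},{"claw":0.55,"slide":[0,0,-0.8],"turn":[0,0,0]},{"claw":0.55,"slide":[0.4,0.2,-0.6],"turn":[0,0,0]},{"claw":0.55,"slide":[0.8,0.5,0],"turn":[0,0,0]},{"claw":0.55,"slide":[0.8,0.6,0],"turn":[0,0,0]}]'
python3 -m jog '[{"claw":0.55,"slide":[0.8,0.6,0],"turn":[0,0,-0.0556]},{"claw":0.55,"slide":[0.4,0,0],"turn":[0,0,-0.0556]},{"claw":0.55,"slide":[0,0,0],"turn":[0,0,-0.0556]},{"claw":0.55,"slide":[0,0,0],"turn":[0,0,-0.0556]},{"claw":0.55,"slide":[0,0,0],"turn":[0,0,-0.0556]}]'
python3 -m jog '[{"claw":0.55,"slide":[0,0,0],"turn":[0,0,-0.0556]},{"claw":0.55,"slide":[0,0,0],"turn":[0,0,-0.0556]},{"claw":0.55,"slide":[0,0,0],"turn":[0,0,-0.0556]},{"claw":0.55,"slide":[0,0,0],"turn":[0,0,-0.0556]},{"claw":0.55,"slide":[0,0,0],"turn":[0,0,0]}]'
```

```text
clock: 25.8
tcp_pos: [557.9, 43.3, 172.2]
orientation: [[1.0, -0.006, -0.001], [-0.006, -1.0, 0.0], [-0.001, -0.0, -1.0]]
contact_force: [0.0, 0.3, -2.0]
width: 59.6
clock: 26.42
tcp_pos: [604.3, 21.5, 171.1]
orientation: [[0.643, 0.766, -0.003], [0.766, -0.643, -0.0], [-0.002, -0.002, -1.0]]
contact_force: [0.1, 0.4, -2.4]
width: 59.7
clock: 27.05
tcp_pos: [604.4, 21.2, 171.3]
orientation: [[0.008, 1.0, -0.003], [1.0, -0.008, 0.0], [0.0, -0.003, -1.0]]
contact_force: [-0.9, -0.5, -2.1]
width: 59.4
```

```bash
python3 -m jog '[{"claw":0.55,"slide":[-0.6,0.6,0],"turn":[0,0,0]},{"claw":0.55,"slide":[-0.48,0.43,0.2],"turn":[0,0,0]},{"claw":0.55,"slide":[0,0,0.6],"turn":[0,0,0]},{"claw":0.55,"slide":[0,0,0.6],"turn":[0,0,0]},{"claw":0.55,"slide":[0,0,0.5],"turn":[0,0,0]}]'
python3 -m jog '[{"claw":0.55,"slide":[0,0,0.3],"turn":[0,0,0]},{"claw":0.55,"slide":[0,0,0.2],"turn":[0,0,0]},{"claw":0.55,"slide":[0,0,0],"turn":[0,0,0]},{"claw":0.55,"slide":[0,0,0],"turn":[0,0,0]},{"claw":0.55,"slide":[0,0,0],"turn":[0,0,0]}]'
python3 - <<'E'
from h import *
im=robot.get_image('side'); cv2.imwrite('pics/s8.png',cv2.resize(im[120:350,160:420],None,fx=2.2,fy=2.2))
E
```

```text
clock: 27.68
tcp_pos: [645.4, -22.0, 94.8]
orientation: [[0.009, 1.0, -0.002], [1.0, -0.009, -0.0], [-0.0, -0.002, -1.0]]
contact_force: [-0.4, 0.9, -1.7]
width: 59.7
clock: 28.3
tcp_pos: [646.7, -21.7, 77.4]
orientation: [[0.006, 1.0, 0.002], [1.0, -0.006, 0.0], [0.0, 0.002, -1.0]]
contact_force: [-0.5, -0.6, -1.8]
width: 59.8
```

View pics/s8.png

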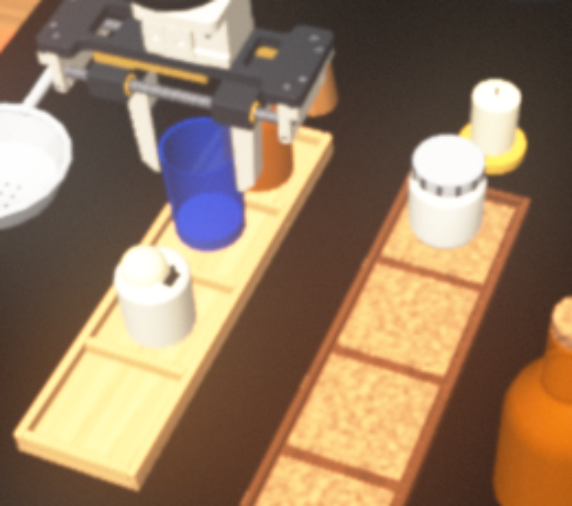

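Aligned with the pocket, with about 16 mm to go.

```bash
python3 -m jog '[{"claw":0.55,"slide":[0,0,0.15],"turn":[0,0,0]},{"claw":0.55,"slide":[0,0,0.1],"turn":[0,0,0]},{"claw":0.55,"slide":[0,0,0.05],"turn":[0,0,0]},{"claw":0.55,"slide":[0,0,0.03],"turn":[0,0,0]},{"claw":0.55,"slide":[0,0,0],"turn":[0,0,0]}]'
```

```text
clock: 28.98
tcp_pos: [646.2, -21.7, 63.3]
orientation: [[0.006, 1.0, -0.0], [1.0, -0.006, 0.0], [0.0, -0.0, -1.0]]
contact_force: [0.5, -0.1, -2.8]
width: 59.4
```

```bash
python3 -m jog '[{"claw":0.55,"slide":[0,0,0.025],"turn":[0,0,0]},{"claw":0.55,"slide":[0,0,0.02],"turn":[0,0,0]},{"claw":0.55,"slide":[0,0,0],"turn":[0,0,0]},{"claw":0.55,"slide":[0,0,0],"turn":[0,0,0]},{"claw":0.55,"slide":[0,0,0],"turn":[0,0,0]}]'
```

```text
clock: 29.6
tcp_pos: [646.2, -21.7, 61.6]
orientation: [[0.006, 1.0, 0.0], [1.0, -0.006, 0.0], [0.0, 0.0, -1.0]]
contact_force: [0.6, 0.3, -2.7]
width: 59.8
```

```bash
python3 -m jog '[{"claw":0.55,"slide":[0,0,0.02],"turn":[0,0,0]},{"claw":0.55,"slide":[0,0,0],"turn":[0,0,0]},{"claw":0.55,"slide":[0,0,0.02],"turn":[0,0,0]},{"claw":0.55,"slide":[0,0,0],"turn":[0,0,0]},{"claw":0.55,"slide":[0,0,0],"turn":[0,0,0]}]'
```

```text
clock: 30.22
tcp_pos: [646.3, -22.0, 60.9]
orientation: [[0.006, 1.0, 0.0], [1.0, -0.006, -0.0], [-0.0, 0.0, -1.0]]
contact_force: [-2.6, -1.2, 5.3]
width: 59.4
```

Contact. Release, rise, then go to the jar at (478,-87).

```bash
python3 -m jog '[{"claw":0.3,"slide":[0,0,0],"turn":[0,0,0]},{"claw":0.2,"slide":[0,0,0],"turn":[0,0,0]},{"claw":0.1,"slide":[0,0,0],"turn":[0,0,0]},{"claw":0,"slide":[0,0,-0.5],"turn":[0,0,0]},{"claw":0,"slide":[0,0,-1],"turn":[0,0,0]}]'
python3 -m jog '[{"claw":0,"slide":[0,0,-1],"turn":[0,0,0]},{"claw":0,"slide":[0,0,-0.6],"turn":[0,0,0]},{"claw":0,"slide":[0,-0.8,0],"turn":[0,0,0]},{"claw":0,"slide":[-0.4,-1,0],"turn":[0,0,0]},{"claw":0,"slide":[-0.7,-1,0],"turn":[0,0,0]}]'
python3 -m jog '[{"claw":0,"slide":[-0.53,-1,0],"turn":[0,0,0]},{"claw":0,"slide":[0,-0.4,0],"turn":[0,0,0]},{"claw":0,"slide":[0,0,0.3],"turn":[0,0,0]},{"claw":0,"slide":[0,0,0.4],"turn":[0,0,0]},{"claw":0,"slide":[0,0,0],"turn":[0,0,0]}]'
python3 - <<'E'
from h import *
cv2.imwrite('pics/s9.png',robot.get_image('side'))
n='scene';robot.get_image(n)
for r in robot.silhouettes(n,'jar')[:1]: print(r['confidence'],fit('jar',[(n,r['region'])],[478,-87],12))
E
```

```text
clock: 30.85
tcp_pos: [645.2, -21.8, 120.1]
orientation: [[0.006, 1.0, -0.003], [1.0, -0.006, 0.0], [0.0, -0.003, -1.0]]
contact_force: [0.5, -0.8, 0.1]
width: 92.6
clock: 31.48
tcp_pos: [533.5, -64.1, 185.6]
orientation: [[0.003, 1.0, 0.003], [1.0, -0.003, 0.0], [0.0, 0.003, -1.0]]
contact_force: [0.2, -0.7, 0.2]
width: 93.1
clock: 32.1
tcp_pos: [478.1, -85.3, 155.1]
orientation: [[0.005, 1.0, -0.001], [1.0, -0.005, 0.001], [0.001, -0.001, -1.0]]
contact_force: [0.7, -0.1, 0.7]
width: 93.0
0.95 (array([479.44947186, -87.07005829]), np.float64(2.317289082954547))
```

View pics/s9.png

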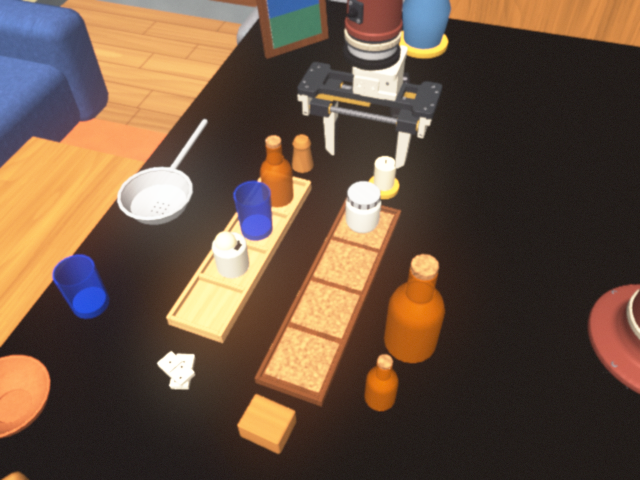

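```bash
python3 -m jog '[{"claw":0,"slide":[-0.03,0.01,0.8],"turn":[0,0,0]},{"claw":0,"slide":[0,0,0.8],"turn":[0,0,0]},{"claw":0,"slide":[0,0,0.6],"turn":[0,0,0]},{"claw":0,"slide":[0,0,0.3],"turn":[0,0,0]},{"claw":0,"slide":[0,0,0],"turn":[0,0,0]}]'
```

```text
clock: 32.88
tcp_pos: [478.4, -87.0, 55.8]
orientation: [[0.006, 1.0, -0.0], [1.0, -0.006, 0.0], [0.0, -0.0, -1.0]]
contact_force: [-1.1, 0.5, 0.5]
width: 92.9
```

```bash
python3 -m jog '[{"claw":0,"slide":[0,0,0.2],"turn":[0,0,0]},{"claw":0.2,"slide":[0,0,0],"turn":[0,0,0]},{"claw":0.3,"slide":[0,0,0],"turn":[0,0,0]},{"claw":0.4,"slide":[0,0,0],"turn":[0,0,0]},{"claw":0.55,"slide":[0,0,0],"turn":[0,0,0]}]' 18
python3 -m jog '[{"claw":0.55,"slide":[0,0,0],"turn":[0,0,0]},{"claw":0.55,"slide":[0,0,0],"turn":[0,0,0]},{"claw":0.55,"slide":[0,0,-0.2],"turn":[0,0,0]},{"claw":0.55,"slide":[0,0,-0.4],"turn":[0,0,0]},{"claw":0.55,"slide":[0,0,0],"turn":[0,0,0]}]'
python3 - <<'E'
from h import *
im=robot.get_image('side'); cv2.imwrite('pics/s10.png',cv2.resize(im[100:330,200:460],None,fx=2.2,fy=2.2))
E
```

```text
clock: 33.5
tcp_pos: [478.0, -87.2, 48.1]
orientation: [[0.006, 1.0, -0.0], [1.0, -0.006, -0.0], [-0.0, -0.0, -1.0]]
contact_force: [-1.3, -0.9, 1.4]
width: 57.5
clock: 34.12
tcp_pos: [479.1, -87.2, 72.8]
orientation: [[0.006, 1.0, 0.003], [1.0, -0.006, 0.0], [0.0, 0.003, -1.0]]
contact_force: [-0.0, -0.6, -2.3]
width: 56.9
```

View pics/s10.png

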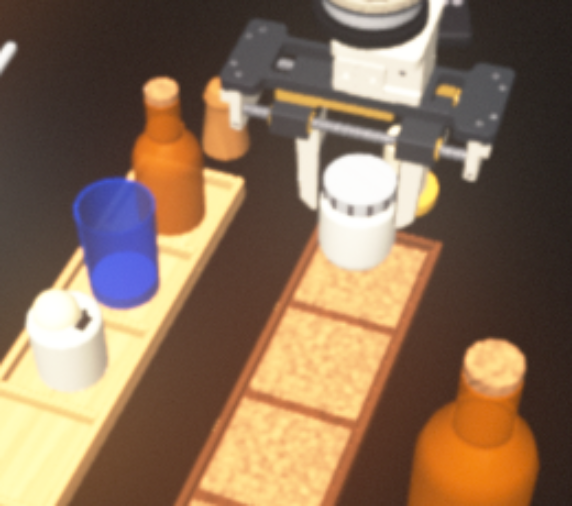

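```bash
python3 -m jog '[{"claw":0.55,"slide":[0,0,-0.7],"turn":[0,0,0]},{"claw":0.55,"slide":[0.3,0.3,-0.8],"turn":[0,0,0]},{"claw":0.55,"slide":[0.8,0.6,-0.4],"turn":[0,0,0]},{"claw":0.55,"slide":[0.9,0.6,0],"turn":[0,0,0]},{"claw":0.55,"slide":[0.9,0.6,0],"turn":[0,0,0]}]'
python3 -m jog '[{"claw":0.55,"slide":[0.9,0.6,0],"turn":[0,0,0]},{"claw":0.55,"slide":[0.9,0.7,0],"turn":[0,0,0]},{"claw":0.55,"slide":[0.8,0.6,0],"turn":[0,0,0]},{"claw":0.55,"slide":[0.4,0.4,0],"turn":[0,0,0]},{"claw":0.55,"slide":[0,0,0],"turn":[0,0,0]}]'
```

```text
clock: 34.8
tcp_pos: [563.1, 28.9, 147.4]
orientation: [[0.007, 1.0, -0.001], [1.0, -0.007, -0.0], [-0.0, -0.001, -1.0]]
contact_force: [0.8, -0.7, -1.2]
width: 57.4
clock: 35.42
tcp_pos: [655.2, 149.8, 146.2]
orientation: [[0.003, 1.0, -0.002], [1.0, -0.003, 0.001], [0.001, -0.002, -1.0]]
contact_force: [-0.7, -0.5, -2.9]
width: 56.9
```

Down to about 51, then slower.

```bash
python3 -m jog '[{"claw":0.55,"slide":[0,0,0.5],"turn":[0,0,0]},{"claw":0.55,"slide":[0,0,0.6],"turn":[0,0,0]},{"claw":0.55,"slide":[0,0,0.6],"turn":[0,0,0]},{"claw":0.55,"slide":[0,0,0.4],"turn":[0,0,0]},{"claw":0.55,"slide":[0,0,0],"turn":[0,0,0]}]'
python3 -m jog '[{"claw":0.55,"slide":[0,0,0.1],"turn":[0,0,0]},{"claw":0.55,"slide":[0,0,0.1],"turn":[0,0,0]},{"claw":0.55,"slide":[0,0,0],"turn":[0,0,0]},{"claw":0.55,"slide":[0,0,0],"turn":[0,0,0]},{"claw":0.55,"slide":[0,0,0],"turn":[0,0,0]}]'
```

```text
clock: 36.05
tcp_pos: [654.2, 146.4, 62.3]
orientation: [[0.007, 1.0, -0.004], [1.0, -0.007, -0.002], [-0.002, -0.004, -1.0]]
contact_force: [-0.2, 0.1, -2.5]
width: 57.0
clock: 36.67
tcp_pos: [655.7, 147.9, 56.2]
orientation: [[0.006, 1.0, 0.0], [1.0, -0.006, 0.0], [0.0, 0.0, -1.0]]
contact_force: [0.5, -1.1, -2.1]
width: 57.2
```

```bash
python3 -m jog '[{"claw":0.55,"slide":[0.05,0,0.1],"turn":[0,0,0]},{"claw":0.55,"slide":[0,0,0.08],"turn":[0,0,0]},{"claw":0.55,"slide":[0,0,0.04],"turn":[0,0,0]},{"claw":0.55,"slide":[0,0,0.03],"turn":[0,0,0]},{"claw":0.55,"slide":[0,0,0],"turn":[0,0,0]}]'
```

```text
clock: 37.3
tcp_pos: [655.6, 149.7, 45.9]
orientation: [[0.006, 1.0, -0.0], [1.0, -0.006, -0.0], [-0.0, -0.0, -1.0]]
contact_force: [0.5, 0.1, -1.6]
width: 57.3
```

```bash
python3 -m jog '[{"claw":0.55,"slide":[0,0,0.02],"turn":[0,0,0]},{"claw":0.55,"slide":[0,0,0.02],"turn":[0,0,0]},{"claw":0.55,"slide":[0,0,0],"turn":[0,0,0]},{"claw":0.55,"slide":[0,0,0],"turn":[0,0,0]},{"claw":0.55,"slide":[0,0,0],"turn":[0,0,0]}]'
```

```text
clock: 37.92
tcp_pos: [655.6, 149.8, 44.4]
orientation: [[0.006, 1.0, 0.0], [1.0, -0.006, 0.0], [0.0, 0.0, -1.0]]
contact_force: [0.3, 0.2, -1.6]
width: 57.2
```

```bash
python3 -m jog '[{"claw":0.55,"slide":[0,0,0.025],"turn":[0,0,0]},{"claw":0.55,"slide":[0,0,0],"turn":[0,0,0]},{"claw":0.55,"slide":[0,0,0],"turn":[0,0,0]},{"claw":0.55,"slide":[0,0,0],"turn":[0,0,0]},{"claw":0.55,"slide":[0,0,0],"turn":[0,0,0]}]'
```

```text
clock: 38.55
tcp_pos: [655.8, 149.9, 44.3]
orientation: [[0.006, 1.0, 0.001], [1.0, -0.006, 0.0], [0.0, 0.001, -1.0]]
contact_force: [-1.8, -1.0, 5.9]
width: 57.7
```

Contact. Release, rise and retreat, then check.

```bash
python3 -m jog '[{"claw":0.3,"slide":[0,0,0],"turn":[0,0,0]},{"claw":0.2,"slide":[0,0,0],"turn":[0,0,0]},{"claw":0.1,"slide":[0,0,0],"turn":[0,0,0]},{"claw":0,"slide":[0,0,-0.5],"turn":[0,0,0]},{"claw":0,"slide":[0,0,-1],"turn":[0,0,0]}]'
python3 -m jog '[{"claw":0,"slide":[0,0,-1],"turn":[0,0,0]},{"claw":0,"slide":[0,0,-1],"turn":[0,0,0]},{"claw":0,"slide":[0,-0.8,-0.8],"turn":[0,0,0]},{"claw":0,"slide":[0,-1,0],"turn":[0,0,0]},{"claw":0,"slide":[0,-0.5,0],"turn":[0,0,0]}]'
python3 -m jog '[{"claw":0,"slide":[0,0,0],"turn":[0,0,0]},{"claw":0,"slide":[0,0,0],"turn":[0,0,0]},{"claw":0,"slide":[0,0,0],"turn":[0,0,0]},{"claw":0,"slide":[0,0,0],"turn":[0,0,0]},{"claw":0,"slide":[0,0,0],"turn":[0,0,0]}]'
python3 - <<'E'
from h import *
im=[robot.get_image(n)for n in('scene','side')]
a=im[0][80:400,190:510];b=im[1][120:440,120:440]
cv2.imwrite('pics/f.png',cv2.resize(np.hstack([a,b]),None,fx=1.25,fy=1.25))
T=dict(bottle=(641,-108),tumbler=(646,-22),nightlight=(651,64),jar=(655,150))
for k,g in T.items():
    for r in robot.silhouettes('side',k):
        if np.hypot(*(np.array(r['pixel'])-proj('side',[*g,45])[0]))<25: v,e=fit(k,[('side',r['region'])],list(g),8);print(k,v.round(1),round(e,2))
E
```

```text
clock: 39.17
tcp_pos: [654.7, 149.5, 103.4]
orientation: [[0.006, 1.0, -0.003], [1.0, -0.006, -0.001], [-0.001, -0.003, -1.0]]
contact_force: [0.8, 0.3, 1.0]
width: 92.5
clock: 39.8
tcp_pos: [562.2, 151.1, 217.8]
orientation: [[0.004, 1.0, 0.003], [1.0, -0.004, 0.001], [0.001, 0.003, -1.0]]
contact_force: [0.4, -0.8, -1.0]
width: 92.8
clock: 40.42
tcp_pos: [563.8, 150.3, 215.1]
orientation: [[0.006, 1.0, -0.0], [1.0, -0.006, 0.0], [0.0, -0.0, -1.0]]
contact_force: [0.5, 0.3, -0.9]
width: 92.7
bottle [ 668.8 -150.3] 24.73
tumbler [646.  -22.4] 1.07
nightlight [652.3  62.7] 0.71
jar [655.7 148.9] 0.37
```

View pics/f.png

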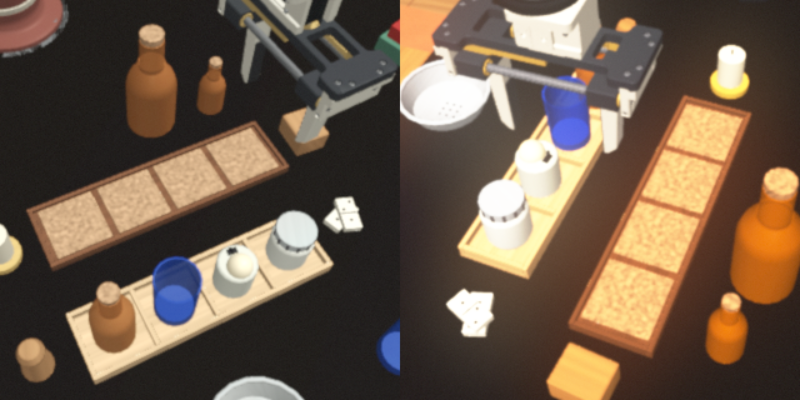

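All four stand upright in their pockets in the scene view: bottle (110,320), tumbler (177,290), night light (236,270), jar (292,240). The poor bottle fit in the side view is only the gripper hiding it.

```bash
python3 - <<'E'
from station import robot
print(robot.finish_job())
E
```

```text
the job is handed in; nothing more can be done
None
```

I moved all four things into the rack in reverse order and handed the job in at about 41 s. From the robot's right to its left, they now stand as bottle, tumbler, night light and jar; on the tray it was jar, night light, tumbler, bottle. Each was lowered until the wrist force showed it touching the pocket floor, then released, and the arm was raised clear.

**Last checks:** In the final scene view all four stand upright, one to a pocket. The side-view fits put the tumbler, night light and jar within about 2 mm of their pocket centres.

**Checks that failed or disagreed:**
- **Bottle fit:** the side-view fit failed because the gripper hid the bottle. I relied on the scene view, where it stands upright in its end pocket.
- **Fingertips:** in the pictures the fingertips looked nearly level with the TCP, not 22 mm ahead of it as stated. I chose grip heights that work either way.
- **Grip widths:** the bottle and jar read about 1 mm narrower than stated (about 25 and 57 mm).

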